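# Lock the battery hatch of the kitchen scale

### The arm

A 6-joint arm with a two-finger parallel gripper is mounted at the origin on a cart in front of the work surface, level with it; the furniture and walls round the work are solid. World frame = base frame: x ahead of the robot, y to its left, z up, the work surface at z = 0. Lengths are in m, angles in rad, forces in N, time in s.
With the tool pointing down it reaches from about 0.3 to 0.875 m from the base axis. Payload 6.4 kg.
Tool frame: the origin (TCP) lies on the mounting face of the last link; the fingertips stand 173 mm ahead of it and the grasp point (between the pads) lies 155 mm ahead of it (ctrl.tip_reach is the distance from the TCP to the fingertips, in m); z points along the fingers, y is the line along which they close (so a half turn about z gives the same grasp; the last joint's range is limited). The gripper opens to 85 mm and grips with 20 to 120 N. Pads are 22 mm wide; open, the fingers measure 114 mm over their backs; the gripper's body (76 mm by 85 mm) begins 54 mm behind the grasp point. The pads swing forward as they close: fully open they stand 13 mm farther back than shut.
Start: joints at [0.965, 0.181, 1.607, -0, 1.354, -0.206], TCP at [0.224, 0.53, 0.405] pointing down, gripper open.
Joint ranges: [-2.99, 2.99], [-0.89, 2.07], [0.3, 2.58], [-1.14, 4.28], [0, 2.63], [-3.12, 3.12]. Speed limits (rad/s): [2.57, 2.57, 3.01, 3.14, 3.14, 3.14].

### API

Orientations are given as a unit quaternion [w, x, y, z].
In Python, from bench import ctrl gives the robot as it stands.
- The arm moves only by the shell command python3 -m pendant 'ROWS'. ROWS is JSON, a list that holds one entry, the list of rows, each a list of 7 numbers: the opening, from 0 (shut) to 1 (fully open), then the shift along the tool's x, y, z in mm, then the turn, a rotation vector about the tool's x, y, z in rad. A call has 1 to 5 rows; each row is the pose to reach, as a shift and turn from the pose commanded when the call began, along the tool's axes at that moment; what a row does not reach only later rows make up. A row lasts 1/12 s, in which the tool goes at most 41.7 mm and 7.16 degrees, less where a joint would pass 70% of its speed; a pose out of reach is approached as far as the arm can. A call with a gripper value outside its range is refused whole. The fingers move at their own pace and stop on an object; the grip force is fixed at half the most. Time passes only in rows, so rows that repeat a pose let the fingers close. It gives the time, the measured TCP pose, the force, the opening and the grip force at its end, in the units of the state.
- ctrl.get_obs(): the state, without advancing time (a new reading comes with each control period).
- ctrl.camera(name): name is "scene" or "side" or "wrist"; returns the picture (480x640x3 uint8, red, green, blue); there is no depth.
- ctrl.camera_params(name): a dict with "mtx" (3x3 intrinsics, pixels), "world_from_camera" (4x4, takes a point from camera to world coordinates); the wrist camera has in their place "tool_from_camera" (4x4, takes a point from camera to tool coordinates, whose origin is the TCP and whose axes are the flange's). Camera axes: x right, y down, z forward; pixel columns grow to the right and rows downward; lengths in m; the calibration is good to about 2 mm. The wrist camera is an equidistant fisheye: a pixel r from the principal point sees the ray r / f radians off the axis. A picture is of the moment at which its call begins: read the wrist's pose just before it. camera_params takes no time and is no camera call.
- ctrl.hand_in(): hands the job in; it is judged then, once.
Trained networks look in the newest picture that a camera, given by its name, has taken for a name from the list of things; names that differ only in an ending like _2 or _b are one class to them, and where a whole thing is asked for, a point or a joint stands for the part that bears it (a point fixed in the world has none). Each returns a list of dicts, best first, with "confidence" (0 to 1); they miss things now and then, are a little off and sometimes report something else, mostly with a low value. They report only what shows in the picture. A call takes as long as a camera call.
- ctrl.boxes_of(camera, name): "point" ([column, row] as shares, 0 to 1, of the picture: columns of its width, rows of its height, amid what is visible of it).
The state is a dict: "time_s": time; "q": joint angles; "dq": joint speeds; "joint_efforts": joint torques, N m; "eef_pos": TCP position; "eef_rot": TCP orientation; "wrist_force": force on the tool from outside, world axes, zero at the start; "torque": the same for the moment, N m; "opening": opening from 0.0 (shut) to 1.0 (fully open); "grasp_force": force on a finger pad.
Only numpy, scipy, OpenCV 4.12 (cv2) and the standard library are available. Lean on these libraries where they do the work, as an engineer would, in place of code of your own. Each camera call takes 0.05 s, during which the arm holds its last target. There are 200 camera calls.

### The job

The kitchen scale lies upside down with fresh batteries in it and its hatch standing open. Swing the hatch fully shut, then lock it with the flat brass key: a quarter turn clockwise in the slotted lock, until it stops. Finish by leaving the key standing on end in the groove of the wooden stand, and leave the jars, the mug and the garlic where they are.

Things in the scene. Friction and masses are not known exactly. Their poses are not given: they have to be found in the camera images.
- scale: Kitchen scale lying upside down, fixed: white housing 156 (x) x 200 mm (y) on a steel plate 170 x 214 mm; upper face 34 mm above the hob, four rubber feet 5 mm higher near its corners. Origin: centre of its footprint, on the hob; x points from the hatch's free edge to its hinge, z up. The battery bay in the middle is 92 (x) x 60 mm (y); the hinge line lies at x = +45.5 mm.
- hatch (a joint): Angle of the battery hatch, rad: 0 = fully shut, grows as it opens upward (stop at 1.6); starts 0.9 to 1.3. Stiff hinge that stays where it is left; about 1.5 N at the free edge closes it.
- hatch_hinge (a point): Middle of the hatch's hinge line, level with its inner face, 24 mm above the hob. Axes turn with the hatch: x from its free edge to the hinge, y along the hinge line, z outward (up when shut). The white plate is 90 mm (along -x) x 58 x 4 mm; shut, its outer face lies 28 mm above the hob, 6 mm below the housing's face.
- hatch_edge (a point): Middle of the free edge of the hatch, on its outer face, 90 mm from the hinge line; same axes as hatch_hinge.
- lock (a joint): Angle of the slotted lock in the hatch, rad: 0 = open (slot across the hatch), grows clockwise seen from outside, 1.57 = locked at the stop (slot along the hatch). Starts 0 to 0.25. Friction about 0.04 N m; it stays where it is left. Locked, its steel tongue catches under the housing and holds the hatch.
- lock_slot (a point): Centre of the slot's floor, on the lock's axis, 66 mm from the hinge line, 29.5 mm above the hob when shut. Axes turn with the lock: x along the slot, z outward. Slot 7.6 mm wide, 7 mm deep, 11.6 mm wide at the mouth, right across the round grey lock of 35 mm diameter. A collar on the hatch (37 mm inside, 45 mm outside, rim 7.5 mm above the slot's floor) rings it, so only a blade reaches in.
- key: Flat brass key, a plain plate 54 mm (x) x 30 mm (y) x 5 mm (z) with rounded corners, three dark lines across the middle of each face; 0.05 kg. Either short end serves as the blade. Origin: its centre. It starts flat on the worktop, which is 6 mm lower than the hob glass (z = 0) on which scale and stand rest. Stood on end in the groove it leans and can be taken again by its faces.
- stand: Wooden recipe stand, a block 64 mm (x) x 150 mm (y) x 38 mm high with one groove along its whole length (y) in the middle of its top: 16 mm wide, 19 mm deep, mouth bevelled by 3 mm. It does not move. Origin: centre of its underside; z up.
- stand_groove (a point): Centre of the floor of the stand's groove, 19 mm above the hob; x across the groove, y along it, z up.
- salt: Salt shaker, 44 mm in diameter, 90 mm tall, at the back; leave it. Origin: centre of its underside.
- spice: Spice jar with a black cap, 41 mm in diameter, 105 mm tall, at the back; leave it. Origin: centre of its underside.
- mug: White mug with leaf pattern, 92 mm wide, 95 mm tall, at the back; leave it. Origin: centre of its underside.
- garlic: Garlic bulb, 60 mm in diameter, at the back; leave it. Origin: centre of its underside.

How it is judged:
By the outcome, as a careful person would: the job done as asked, in the order asked, and still so for the second after the job is handed in, with the robot touching nothing.
It also fails if it takes over 72 s, if anything falls off the work surface, if the arm or the gripper's body presses on something with over 40 N, if the wrist force passes 120 N, or if a joint passes its speed limit or range.

## Working session

There is one attempt and no reset: what is moved stays moved. The work goes in short steps, Python scripts to look and compute and a shell command to move; the robot and the scene stay as the last step left them, time stands still between calls to the robot, and variables do not carry over. Pictures are saved under pics/ and viewed, at most 10 in all, crops included, and the job is handed in when it is done.

```bash
mkdir -p pics; ls
cat > h.py <<'E'
import numpy as np,cv2
from bench import ctrl
from scipy.spatial.transform import Rotation as R
def pose():
    o=ctrl.get_obs();q=o["eef_rot"];return np.array(o["eef_pos"]),R.from_quat([q[1],q[2],q[3],q[0]]).as_matrix()
def ray(cam,px,P=None):
    c=ctrl.camera_params(cam);K=np.array(c["mtx"])
    x=(px[0]-K[0,2])/K[0,0];y=(px[1]-K[1,2])/K[1,1]
    if cam=="wrist":
        T=np.array(c["tool_from_camera"]);r=np.hypot(x,y)
        d=np.array([x/r*np.sin(r),y/r*np.sin(r),np.cos(r)]) if r>0 else np.array([0,0,1.])
        p,M=P; return p+M@T[:3,3],M@T[:3,:3]@d
    T=np.array(c["world_from_camera"]);return T[:3,3],T[:3,:3]@np.array([x,y,1.])
def at(cam,px,z,P=None):
    o,d=ray(cam,px,P);return o+d*(z-o[2])/d[2]
def proj(cam,X,P=None):
    c=ctrl.camera_params(cam);K=np.array(c["mtx"])
    if cam=="wrist":
        T=np.eye(4);T[:3,:3]=P[1];T[:3,3]=P[0];T=T@np.array(c["tool_from_camera"])
    else:T=np.array(c["world_from_camera"])
    v=T[:3,:3].T@(np.array(X)-T[:3,3])
    if cam=="wrist":
        r=np.hypot(v[0],v[1]);t=np.arctan2(r,v[2]);u=v[:2]/max(r,1e-9)*t
    else:u=v[:2]/v[2]
    return K[0,0]*u[0]+K[0,2],K[1,1]*u[1]+K[1,2]
def tool(W,yaw=0):
    "shift world target TCP -> tool mm"
    p,M=pose();return (M.T@(np.array(W)-p)*1000).round(1)
def snap(cam,name):
    P=pose();im=ctrl.camera(cam);cv2.imwrite(f"pics/{name}.png",im[:,:,::-1]);return P,im
E
python3 - <<'E'
from h import *
p,M=pose();print(p,M.round(3))
Z=dict(scale=.034,hatch_hinge=.024,hatch_edge=.1,lock_slot=.08,key=-.001,stand=.038,stand_groove=.019)
ims=[]
for c in("scene","side","wrist"):
    P,im=snap(c,c+"0");ims.append(im)
    for n in Z:
        b=ctrl.boxes_of(c,n)
        for d in b[:2]:
            px=np.array(d["point"])*[640,480];print(c,n,round(d["confidence"],2),px.round(),at(c,px,Z[n],P).round(3))
E
```

```text
pics
[0.22363623 0.52946299 0.40377258] [[-0.921  0.389 -0.001]
 [ 0.389  0.921 -0.001]
 [ 0.    -0.002 -1.   ]]
scene scale 0.78 [340. 349.] [ 0.484 -0.258  0.034]
scene hatch_hinge 0.48 [353. 320.] [ 0.542 -0.199  0.024]
scene hatch_edge 0.57 [355. 322.] [ 0.519 -0.25   0.1  ]
scene lock_slot 0.59 [349. 323.] [ 0.515 -0.235  0.08 ]
scene key 0.51 [252. 184.] [ 0.497  0.331 -0.001]
scene stand 0.8 [296. 250.] [0.504 0.027 0.038]
scene stand_groove 0.4 [443. 304.] [ 0.743 -0.242  0.019]
side scale 0.68 [385. 183.] [ 0.496 -0.219  0.034]
side scale 0.21 [372. 260.] [0.508 0.058 0.034]
side hatch_hinge 0.61 [374. 157.] [ 0.529 -0.354  0.024]
side hatch_hinge 0.51 [381. 160.] [ 0.509 -0.342  0.024]
side hatch_edge 0.78 [370. 160.] [ 0.534 -0.205  0.1  ]
side lock_slot 0.52 [376. 159.] [ 0.521 -0.248  0.08 ]
side key 0.18 [373. 160.] [ 0.53  -0.382 -0.001]
side stand 0.87 [371. 262.] [0.509 0.069 0.038]
side stand_groove 0.8 [372. 260.] [0.507 0.043 0.019]
side stand_groove 0.66 [381. 161.] [ 0.51  -0.348  0.019]
wrist stand 0.68 [116. 452.] [0.441 0.095 0.038]
wrist stand_groove 0.92 [116. 453.] [0.458 0.067 0.019]
```

View pics/scene0.png

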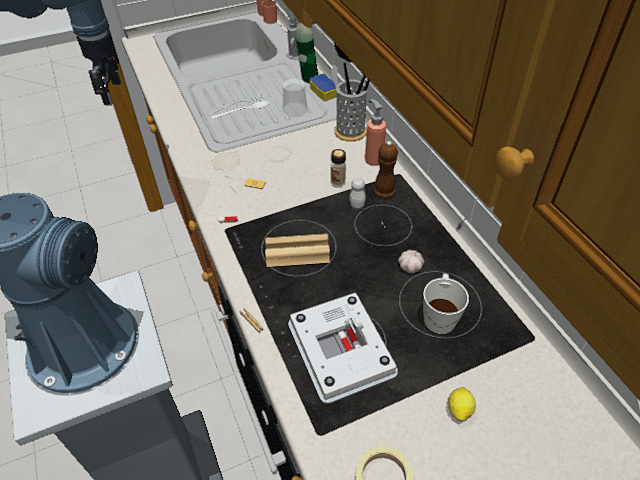

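View pics/wrist0.png

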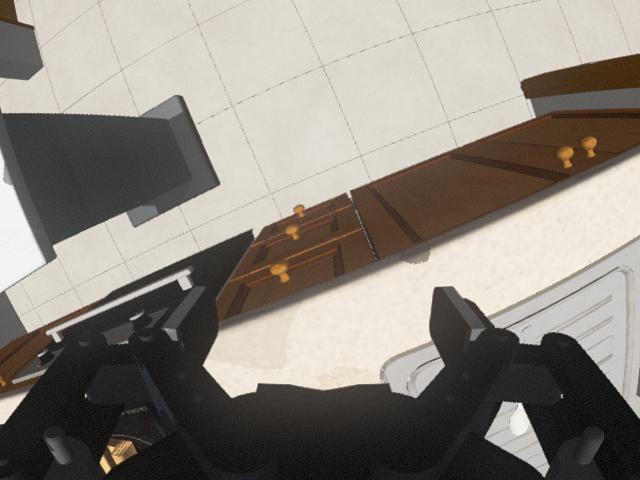

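The scene view shows the key as a yellow plate at (255,184), the stand at (297,250), the scale at (343,347) with its hatch open near (350,335). In the wrist view only the stand's corner shows at (116,452). Next I'll zoom in on the fixed views.

Run:
```python
import cv2,numpy as np
s=cv2.imread("pics/scene0.png");d=cv2.imread("pics/side0.png")
a=cv2.resize(s[285:410,280:405],(500,500),interpolation=3)
b=cv2.resize(d[130:230,320:450],(300,231)*1,interpolation=3)
k=cv2.resize(s[170:200,230:280],(300,180),interpolation=3)
im=np.zeros((520,800,3),np.uint8);im[:500,:500]=a;im[:231,500:]=b;im[240:420,500:]=k
cv2.imwrite("pics/m1.png",im)
```

```text
(no output)
```

View pics/m1.png

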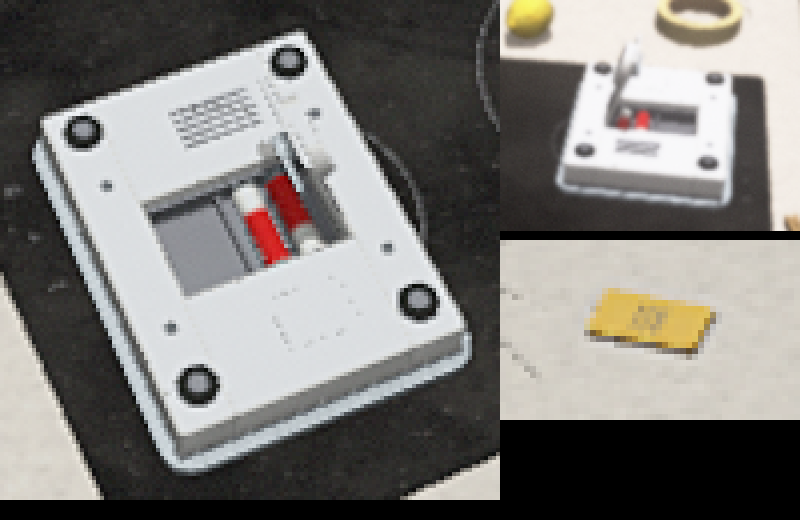

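The zoom shows the four feet at crop (83,131), (289,62), (418,300) and (198,384), the hatch open with its hinge on the far (+x) side, and the key lying flat with its dark lines.

Run:
```python
from h import *
F=[at("scene",(280+x/4,285+y/4),.039) for x,y in((83,131),(289,62),(418,300),(198,384))]
F=np.array(F);print(F.round(4),F.mean(0).round(4))
ex=F[1]-F[0]+F[2]-F[3];ey=F[0]-F[3]+F[1]-F[2];print(np.arctan2(ex[1],ex[0]),np.arctan2(-ey[0],ey[1]),np.linalg.norm(ex)/2,np.linalg.norm(ey)/2)
K=np.array([at("scene",(230+x/6,170+y/6),-.001)for x,y in((108,48),(217,68),(196,103),(88,88))]);print(K.round(3),K.mean(0).round(3))
p,M=pose()
t=K.mean(0)+[0,0,.28];print("shift to above key",tool(t))
print(ctrl.camera_params("wrist"))
```

```text
[[ 0.4396 -0.1565  0.039 ]
 [ 0.5591 -0.1619  0.039 ]
 [ 0.553  -0.3201  0.039 ]
 [ 0.4336 -0.3159  0.039 ]] [ 0.4963 -0.2386  0.039 ]
-0.039763139091862514 -0.03822962012906965 0.1195587080744176 0.15893233142899502
[[ 0.495  0.359 -0.001]
 [ 0.536  0.325 -0.001]
 [ 0.519  0.307 -0.001]
 [ 0.478  0.337 -0.001]] [ 0.507  0.332 -0.001]
shift to above key [-337.8  -72.   125.7]
{'mtx': array([[371.64829954,   0.        , 323.34875114],
       [  0.        , 371.64829954, 233.5215777 ],
       [  0.        ,   0.        ,   1.        ]]), 'tool_from_camera': array([[ 8.06770834e-04, -9.66211816e-01, -2.57748084e-01,
         6.47963274e-02],
       [ 9.99999316e-01,  5.61347813e-04,  1.02576666e-03,
        -5.87985529e-04],
       [-8.46421548e-04, -2.57748735e-01,  9.66211609e-01,
         3.13428645e-02],
       [ 0.00000000e+00,  0.00000000e+00,  0.00000000e+00,
         1.00000000e+00]])}
```

```bash
A='[0,-122,-116,14,0,0,0]'
python3 -m pendant '[[[0,-122,-116,14,0,0,0],[0,-122,-116,14,0,0,0],[0,-122,-116,14,0,0,0],[0,-122,-116,14,0,0,0],[0,-122,-116,14,0,0,0]]]'
python3 -m pendant '[[[0,-122,-116,14,0,0,0],[0,-122,-116,14,0,0,0],[0,-122,-116,14,0,0,0],[0,-122,-116,14,0,0,0],[0,-122,-116,14,0,0,0]]]'
python3 -m pendant '[[[0,-122,-116,14,0,0,0],[0,-122,-116,14,0,0,0],[0,-122,-116,14,0,0,0],[0,-122,-116,14,0,0,0],[0,-122,-116,14,0,0,0]]]'
python3 -m pendant '[[[0,-122,-116,14,0,0,0],[0,-122,-116,14,0,0,0],[0,-122,-116,14,0,0,0],[0,-122,-116,14,0,0,0],[0,-122,-116,14,0,0,0]]]'
python3 -m pendant '[[[0,-122,-116,14,0,0,-0.36],[0,-122,-116,14,0,0,-0.36],[0,-122,-116,14,0,0,-0.36],[0,-122,-116,14,0,0,-0.36],[0,-122,-116,14,0,0,-0.36]]]'
python3 - <<'E'
from h import *
P,_=snap("wrist","w1");print(P[0],P[1].round(3),ctrl.get_obs()["time_s"],ctrl.tip_reach)
print(tool([.561,-.242,.333]))
E
```

```text
time_s: 1.62
eef_pos: [0.2928, 0.3708, 0.3897]
eef_rot: [0.0, 0.201, 0.98, -0.002]
wrist_force: [-0.1, 1.0, 0.3]
opening: 0.296
grasp_force: 0.0
time_s: 2.03
eef_pos: [0.3605, 0.2162, 0.3765]
eef_rot: [0.001, 0.202, 0.979, -0.001]
wrist_force: [0.4, -0.5, 0.4]
opening: 0.002
grasp_force: 0.0
time_s: 2.45
eef_pos: [0.4277, 0.0617, 0.3629]
eef_rot: [0.001, 0.201, 0.979, -0.001]
wrist_force: [-0.3, 0.4, 0.5]
opening: 0.001
grasp_force: 0.0
time_s: 2.87
eef_pos: [0.4949, -0.0926, 0.3487]
eef_rot: [0.001, 0.201, 0.98, -0.001]
wrist_force: [-0.0, -0.2, 0.2]
opening: -0.004
grasp_force: 0.0
time_s: 3.28
eef_pos: [0.5617, -0.247, 0.3337]
eef_rot: [0.0, 0.022, 1.0, -0.001]
wrist_force: [-0.9, 1.0, 0.8]
opening: 0.001
grasp_force: 0.0
[ 0.56166598 -0.24704575  0.33366955] [[-0.999  0.043  0.001]
 [ 0.043  0.999 -0.002]
 [-0.001 -0.002 -1.   ]] 3.3333 0.1734
[0.1 2.8 0.6]
```

View pics/w1.png

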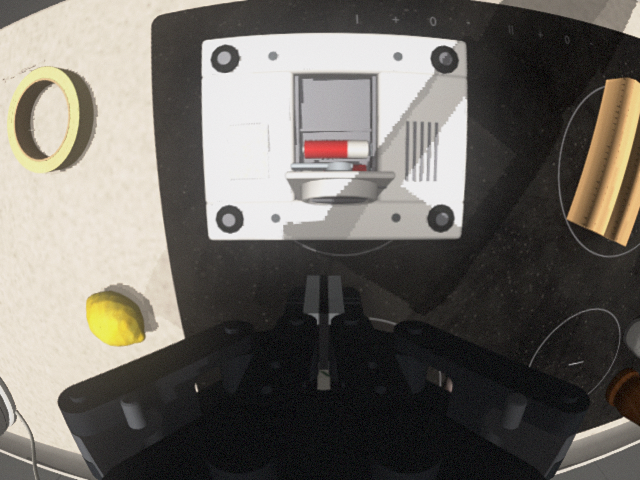

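Feet at (225,58), (445,58), (442,218), (229,219); the open hatch with its lock at (340,185) faces the fingertips at (323,280). The stand is at the right (605,160).

Run:
```python
from h import *
P=pose()
F=np.array([at("wrist",c,.039,P) for c in((225,58),(445,58),(442,218),(229,219))])
print(F.round(4),F.mean(0))
for a,b in((0,3),(1,2),(0,1),(3,2)):
    d=F[b]-F[a];print(np.arctan2(d[1],d[0]).round(3),np.linalg.norm(d).round(4))
c=(F.mean(0)+[.4963,-.2386,.039])/2;y=-.04
S=lambda x,z:np.array([c[0]+x*np.cos(y),c[1]+x*np.sin(y),z+.1734])
for x,z in((.060,.085),(.03,.08),(.005,.066),(-.012,.05),(-.0215,.038)):print(tool(S(x,z)))
```

```text
[[ 0.4335 -0.3101  0.039 ]
 [ 0.4385 -0.1518  0.039 ]
 [ 0.5578 -0.1558  0.039 ]
 [ 0.552  -0.3148  0.039 ]] [ 0.49545291 -0.23314281  0.039     ]
-0.04 0.1186
-0.033 0.1194
1.539 0.1583
1.534 0.1591
[ 5.4  6.3 75.2]
[35.4  6.2 80.2]
[60.4  6.1 94.2]
[ 77.4   6.1 110.2]
[ 86.8   6.  122.3]
```

```bash
python3 -m pendant '[[[0,5,6,40,0,0,0],[0,5,6,75,0,0,0],[0,15,6,76,0,0,0],[0,25,6,78,0,0,0],[0,35,6,80,0,0,0]]]'
python3 -m pendant '[[[0,9,0,4,0,0,0],[0,17,0,8,0,0,0],[0,25,0,14,0,0,0],[0,31,0,19,0,0,0],[0,37,0,25,0,0,0]]]'
python3 -m pendant '[[[0,5,0,5,0,0,0],[0,9,0,10,0,0,0],[0,12,0,14,0,0,0],[0,14,0,16,0,0,0],[0,14,0,16,0,0,0]]]'
```

```text
time_s: 3.75
eef_pos: [0.525, -0.2326, 0.2537]
eef_rot: [-0.001, 0.019, 1.0, 0.001]
wrist_force: [0.5, 0.1, 1.1]
opening: 0.0
grasp_force: 0.3
time_s: 4.17
eef_pos: [0.4879, -0.2329, 0.2296]
eef_rot: [0.0, 0.02, 1.0, -0.0]
wrist_force: [2.0, -0.3, -0.3]
opening: 0.002
grasp_force: 0.5
time_s: 4.58
eef_pos: [0.4736, -0.2325, 0.213]
eef_rot: [-0.001, 0.02, 1.0, 0.0]
wrist_force: [-0.2, -0.2, 0.3]
opening: 0.0
grasp_force: 0.0
```

```bash
python3 -m pendant '[[[0,0,0,2,0,0,0],[0,0,0,3,0,0,0],[0,0,0,3,0,0,0],[0,0,0,3,0,0,0]]]'
python3 -m pendant '[[[0,0,0,1.5,0,0,0],[0,0,0,1.5,0,0,0],[0,0,0,1.5,0,0,0]]]'
```

```text
time_s: 4.92
eef_pos: [0.4744, -0.2326, 0.2107]
eef_rot: [0.0, 0.02, 1.0, -0.0]
wrist_force: [-0.9, -0.3, -0.5]
opening: 0.0
grasp_force: 0.0
time_s: 5.17
eef_pos: [0.4745, -0.2328, 0.2098]
eef_rot: [0.0, 0.02, 1.0, -0.0]
wrist_force: [-1.0, 0.3, 3.9]
opening: -0.002
grasp_force: 2.4
```

```bash
python3 -m pendant '[[[0,0,0,1.5,0,0,0],[0,0,0,1.5,0,0,0],[0,0,0,1.5,0,0,0]]]'
python3 -m pendant '[[[0,0,0,-40,0,0,0],[0,0,0,-75,0,0,0],[0,-40,0,-85,0,0,0],[0,-60,0,-85,0,0,0],[0,-60,0,-85,0,0,0]]]'
python3 - <<'E'
from h import *
P,im=snap("wrist","w2");print(P[0]);s=ctrl.camera("scene")[285:410,280:405,::-1]
a=np.zeros((480,800,3),np.uint8);a[:,:500]=im[:480,140:640,::-1];a[:300,500:]=cv2.resize(s,(300,300),interpolation=3);cv2.imwrite("pics/m2.png",a)
E
```

```text
time_s: 5.42
eef_pos: [0.4746, -0.2328, 0.2093]
eef_rot: [0.0, 0.02, 1.0, -0.0]
wrist_force: [-4.9, 2.2, 15.5]
opening: -0.001
grasp_force: 7.8
time_s: 5.83
eef_pos: [0.5375, -0.2355, 0.2954]
eef_rot: [0.003, 0.019, 1.0, -0.002]
wrist_force: [-0.2, -0.8, 0.0]
opening: 0.001
grasp_force: 0.0
[ 0.53747184 -0.23551285  0.29535666]
```

View pics/m2.png

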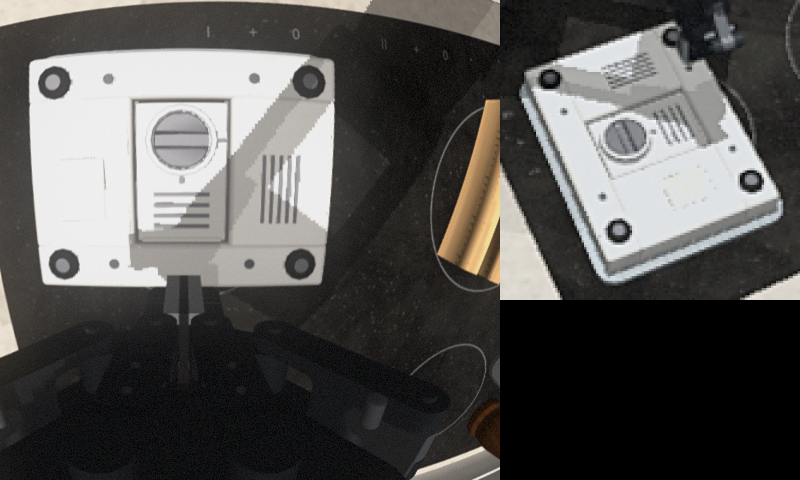

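The hatch is shut, with the lock at wrist pixel (322,139) and its slot nearly across the hatch. Next: lock position and slot angle, then the key.

Run:
```python
from h import *
im=cv2.imread("pics/w2.png");P=pose()
g=cv2.cvtColor(im,6)
# rectify: 0.2mm/px plane z=.0355 centred at lock guess, axes scale-aligned
c=at("wrist",(322,139),.0365,P);print("lock",c.round(4))
y=-.04;ex=np.array([np.cos(y),np.sin(y),0]);ey=np.array([-np.sin(y),np.cos(y),0])
N=250;mx=np.zeros((N,N),np.float32);my=mx.copy()
for i in range(N):
  for j in range(N):
    X=c+ex*(i-N/2)*.0002+ey*(j-N/2)*.0002; mx[i,j],my[i,j]=proj("wrist",X,P)
r=cv2.remap(g,mx,my,1);cv2.imwrite("pics/lock.png",cv2.resize(r,(500,500)))
rr=r[45:205,60:190].astype(float) 
gx=cv2.Sobel(r,5,1,0,ksize=5)[75:175,75:175];gy=cv2.Sobel(r,5,0,1,ksize=5)[75:175,75:175]
J=np.array([[ (gx*gx).sum(),(gx*gy).sum()],[(gx*gy).sum(),(gy*gy).sum()]]);w,v=np.linalg.eigh(J);print(w,v[:,1])
F=[at("wrist",(x+140,yy),.039,P) for x,yy in((54,82),(309,82),(301,264),(64,264))];F=np.array(F);print(F.round(4),F.mean(0))
K=np.array([.507,.332,-.0035]);p,M=P
print(p,M.round(3),tool([.507,.332,.22]))
```

```text
lock [ 0.4707 -0.2335  0.0365]Traceback (most recent call last):
  File "<stdin>", line 10, in <module>
  File "h.py", line 17, in proj
    c=ctrl.camera_params(cam);K=np.array(c["mtx"])
ValueError: time passes only in moves, steps and waits
```

```bash
sed -i 's/ctrl.camera_params(cam)/cp(cam)/' h.py
cat >> h.py <<'E'
import functools
@functools.lru_cache
def cp(c): return ctrl.camera_params(c)
def rect(im,P,c,yaw,N=250,s=.0002):
    ex=np.array([np.cos(yaw),np.sin(yaw),0]);ey=np.array([-np.sin(yaw),np.cos(yaw),0])
    m=np.array([[proj("wrist",c+ex*(i-N/2)*s+ey*(j-N/2)*s,P) for j in range(N)] for i in range(N)],np.float32)
    return cv2.remap(im,m[...,0],m[...,1],1)
E
python3 - <<'E'
from h import *
im=cv2.imread("pics/w2.png");P=pose()
c=at("wrist",(322,139),.0365,P)
r=rect(im,P,c,-.04);cv2.imwrite("pics/lock.png",cv2.resize(r,(500,500)))
r=cv2.GaussianBlur(cv2.cvtColor(r,6),(0,0),3)
gx=cv2.Sobel(r,5,1,0,ksize=5)[85:165,75:175];gy=cv2.Sobel(r,5,0,1,ksize=5)[85:165,75:175]
J=np.array([[ (gx*gx).sum(),(gx*gy).sum()],[(gx*gy).sum(),(gy*gy).sum()]]);w,v=np.linalg.eigh(J);print(w,v[:,1])
F=[at("wrist",(x+140,yy),.039,P) for x,yy in((54,82),(309,82),(301,264),(64,264))];F=np.array(F);print(F.round(4),F.mean(0))
print(P[0],P[1].round(3),tool([.507,.332,.22]))
E
```

```text
[5.3162285e+06 1.5984941e+09] [0.0020842  0.99999785]
[[ 0.4296 -0.3102  0.039 ]
 [ 0.4358 -0.1546  0.039 ]
 [ 0.5521 -0.1584  0.039 ]
 [ 0.5462 -0.314   0.039 ]] [ 0.49092734 -0.23430231  0.039     ]
[ 0.53435713 -0.23469366  0.2923837 ] [[-0.999  0.039 -0.001]
 [ 0.039  0.999  0.   ]
 [ 0.001  0.    -1.   ]] [ 49.3 565.2  72.5]
```

View pics/lock.png

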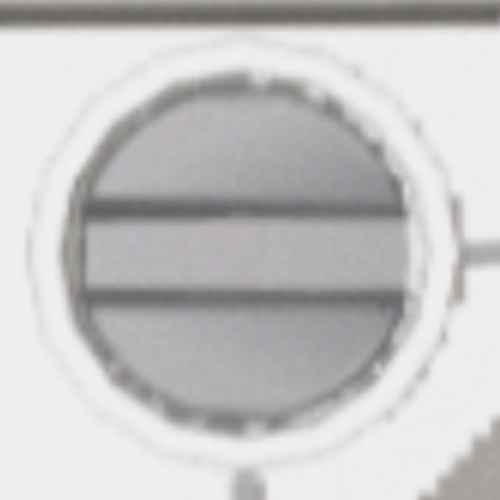

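The slot reads at angle 0 in the scale frame (lock open). Now over to the key.

```bash
python3 -m pendant '[[[1,8,188,0,0,0,0],[1,8,188,0,0,0,0],[1,8,188,0,0,0,0],[1,8,188,0,0,0,0],[1,8,188,0,0,0,0]]]'
python3 -m pendant '[[[1,8,188,0,0,0,0],[1,8,188,0,0,0,0],[1,8,188,0,0,0,0],[1,8,188,0,0,0,0],[1,8,188,0,0,0,0]]]'
python3 -m pendant '[[[1,8,188,30,0,0,0.66],[1,8,188,30,0,0,0.66],[1,8,188,30,0,0,0.66],[1,8,188,30,0,0,0.66],[1,8,188,30,0,0,0.66]]]'
python3 -m pendant '[[[1,0,0,0,0,0,0.08],[1,0,0,0,0,0,0.08],[1,0,0,0,0,0,0.08],[1,0,0,0,0,0,0.08]]]'
python3 - <<'E'
from h import *
P,im=snap("wrist","w3");print(P[0],P[1].round(3))
for n in("key","stand_groove","stand"):
  for d in ctrl.boxes_of("wrist",n)[:2]:
    px=np.array(d["point"])*[640,480];print(n,d["confidence"],px,at("wrist",px,dict(key=-.001,stand=.038,stand_groove=.019)[n],P).round(4))
E
```

```text
time_s: 6.35
eef_pos: [0.5316, -0.0432, 0.2913]
eef_rot: [-0.002, 0.019, 1.0, 0.001]
wrist_force: [0.4, -0.1, 0.2]
opening: 0.707
grasp_force: 0.0
time_s: 6.77
eef_pos: [0.5313, 0.1446, 0.2916]
eef_rot: [-0.001, 0.019, 1.0, 0.0]
wrist_force: [-0.2, -0.2, 0.2]
opening: 1.002
grasp_force: 0.0
time_s: 7.18
eef_pos: [0.5313, 0.3309, 0.2611]
eef_rot: [-0.001, 0.313, 0.95, -0.001]
wrist_force: [0.8, 0.5, -0.2]
opening: 0.998
grasp_force: 0.0
time_s: 7.52
eef_pos: [0.5324, 0.3283, 0.2622]
eef_rot: [-0.0, 0.347, 0.938, -0.001]
wrist_force: [0.8, -0.9, 0.4]
opening: 1.0
grasp_force: 0.0
[0.53244349 0.32829308 0.26220029] [[-0.759  0.652 -0.001]
 [ 0.652  0.759 -0.001]
 [ 0.    -0.001 -1.   ]]
key 0.87 [303.232 198.   ] [ 0.5039  0.3352 -0.001 ]
stand_groove 0.79 [ 45.632 372.72 ] [0.4615 0.059  0.019 ]
stand 0.74 [ 44.8   369.408] [0.4612 0.0896 0.038 ]
```

View pics/w3.png

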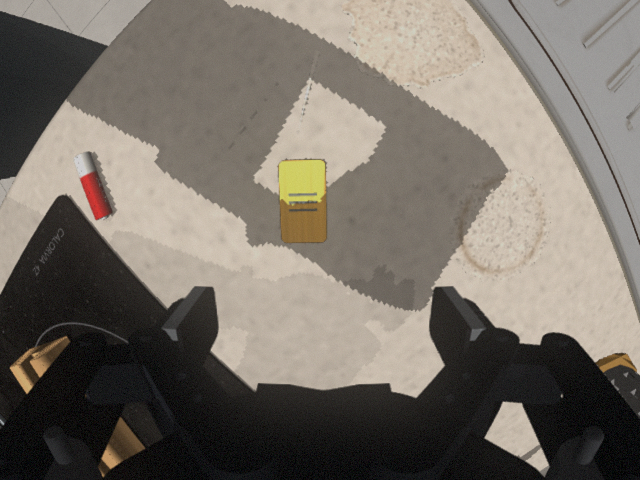

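The key spans (278–327, 158–243), centre (303,200), and is aligned with the tool axes. I'll check the stand's yaw and centre from the earlier pictures before gripping.

Run:
```python
from h import *
P=pose();print(P[0],ctrl.get_obs()["q"])
k=at("wrist",(303,200.5),-.001,P);print("key",k.round(4))
t=k-P[1][:,0]*.010; t[2]=-.0048+.1734
print("shift",tool(t))
M1=np.array([[-.999,.043,.001],[.043,.999,-.002],[-.001,-.002,-1]]);P1=(np.array([.5605,-.2465,.333]),M1)
for c in((607,78),(570,217),(627,245),(598,231)):print(c,at("wrist",c,.038,P1).round(4))
s=cv2.imread("pics/scene0.png");hsv=cv2.cvtColor(s[225:280,255:340],40)
m=((hsv[...,1]>60)&(hsv[...,2]>120)).astype(np.uint8)
cs,_=cv2.findContours(m,0,2);c=max(cs,key=cv2.contourArea)+[255,225];print(cv2.approxPolyDP(c,2.5,True)[:,0].tolist())
for p in cv2.approxPolyDP(c,2.5,True)[:,0]:print(p,at("scene",p,.038).round(4))
a=cv2.resize(s[225:280,255:340],(680,440),interpolation=3);cv2.imwrite("pics/st.png",a)
```

```text
[0.53297789 0.32844352 0.2629418 ] [ 3.62999480e-01  4.44847061e-01  1.57532288e+00 -6.78470210e-05
  1.12124653e+00 -4.95889398e-01]
key [ 0.506   0.3344 -0.001 ]
shift [ 14.3 -13.2  94.3]
(607, 78) [0.4372 0.0041 0.038 ]
(570, 217) [ 0.5607 -0.0367  0.038 ]
(627, 245) [0.5902 0.0453 0.038 ]
(598, 231) [5.744e-01 2.000e-04 3.800e-02]
[[329, 247], [325, 242], [266, 248], [266, 263], [274, 266], [329, 262], [328, 255], [298, 256], [328, 253]]
[329 247] [0.5784 0.0015 0.038 ]
[325 242] [0.5763 0.02   0.038 ]
[266 248] [0.4414 0.0611 0.038 ]
[266 263] [0.4253 0.0177 0.038 ]
[274 266] [0.4389 0.0015 0.038 ]
[329 262] [ 0.559  -0.0406  0.038 ]
[328 255] [ 0.5658 -0.0202  0.038 ]
[298 256] [0.5008 0.0064 0.038 ]
[328 253] [ 0.5684 -0.0146  0.038 ]
```

View pics/st.png

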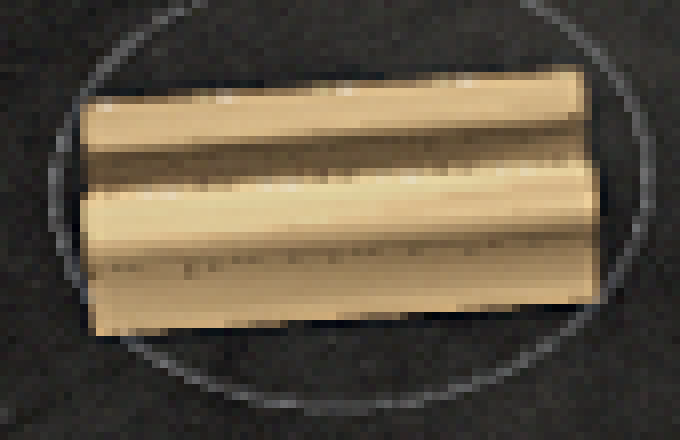

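The stand's top face has crop corners (83,100), (583,68), (598,222), (85,250); the groove runs in the middle, mostly along world x.

```bash
python3 - <<'E'
from h import *
C=np.array([at("scene",(254.5+x/8,224.5+y/8),.038) for x,y in((83,100),(583,68),(598,222),(85,250))]);print(C.round(4),C.mean(0).round(4))
for a,b in((0,1),(3,2),(3,0),(2,1)):
    d=C[b]-C[a];print(np.arctan2(d[1],d[0]).round(3),np.linalg.norm(d).round(4))
E
python3 -m pendant '[[[1,14,-13,40,0,0,0],[1,14,-13,75,0,0,0],[1,14,-13,90,0,0,0],[1,14,-13,94,0,0,0],[0.5,14,-13,94,0,0,0]]]'
python3 -m pendant '[[[0,0,0,0,0,0,0],[0,0,0,0,0,0,0],[0,0,0,0,0,0,0],[0,0,0,0,0,0,0],[0,0,0,0,0,0,0]]]'
python3 - <<'E'
from h import *
P=pose();print(P[0])
E
```

```text
[[ 0.4512  0.0955  0.038 ]
 [ 0.5937  0.0443  0.038 ]
 [ 0.572  -0.0137  0.038 ]
 [ 0.4311  0.0393  0.038 ]] [0.512  0.0414 0.038 ]
-0.345 0.1514
-0.36 0.1505
1.228 0.0597
1.213 0.0619
time_s: 8.13
eef_pos: [0.5133, 0.3281, 0.1676]
eef_rot: [-0.001, 0.348, 0.937, -0.001]
wrist_force: [0.2, 0.3, -0.5]
opening: 0.886
grasp_force: 0.0
time_s: 8.55
eef_pos: [0.5145, 0.3291, 0.1709]
eef_rot: [0.001, 0.348, 0.937, 0.001]
wrist_force: [-1.5, -0.8, 7.0]
opening: 0.306
grasp_force: 58.5
[0.51449583 0.32910843 0.17087141]
```

```bash
python3 -m pendant '[[[0,0,0,-20,0,0,0],[0,0,0,-60,0,0,0],[0,0,0,-100,0,0,0],[0,0,0,-130,0,0,0],[0,0,0,-130,0,0,0]]]'
python3 -m pendant '[[[0,-25,-13,0,0,0,0.6],[0,-50,-26,0,0,0,0.6],[0,-75,-39,0,0,0,0.6],[0,-100,-55,0,0,0,0.6],[0,-121,-66,0,0,0,0.6]]]'
python3 -m pendant '[[[0,0,0,0,0,0,0.61],[0,0,0,0,0,0,0.61],[0,0,0,0,0,0,0.61],[0,0,0,0,0,0,0.61],[0,0,0,0,0,0,0.61]]]'
python3 -m pendant '[[[0,0,0,0,0,-1,0],[0,0,0,0,0,-1,0],[0,0,0,0,0,-1,0],[0,0,0,0,0,-1,0],[0,0,0,0,0,-1,0]]]'
python3 - <<'E'
from h import *
P=pose();print(P[0],P[1].round(3),ctrl.get_obs()["q"].round(2) if 0 else ctrl.get_obs()["q"])
E
```

```text
time_s: 8.97
eef_pos: [0.5161, 0.33, 0.3077]
eef_rot: [0.005, 0.348, 0.937, 0.005]
wrist_force: [1.8, -0.1, 0.1]
opening: 0.302
grasp_force: 58.9
time_s: 9.38
eef_pos: [0.5624, 0.1981, 0.2989]
eef_rot: [0.0, 0.612, 0.791, 0.0]
wrist_force: [0.8, -0.3, -0.6]
opening: 0.301
grasp_force: 58.9
time_s: 9.8
eef_pos: [0.5621, 0.1997, 0.2988]
eef_rot: [0.0, 0.821, 0.57, 0.0]
wrist_force: [0.4, -0.2, -1.0]
opening: 0.303
grasp_force: 58.9
time_s: 10.22
eef_pos: [0.5623, 0.2, 0.2994]
eef_rot: [0.178, 0.779, 0.545, -0.253]
wrist_force: [-0.6, -0.4, -0.9]
opening: 0.304
grasp_force: 59.0
[0.56230626 0.20004038 0.29940139] [[ 0.278  0.939 -0.201]
 [ 0.759 -0.343 -0.554]
 [-0.589  0.002 -0.808]] [ 0.26205762  0.48951906  1.49052334 -0.50402683  1.55886313  0.72281542]
```

```bash
python3 -m pendant '[[[0,0,0,0,0,-0.36,0],[0,0,0,0,0,-0.36,0],[0,0,0,0,0,-0.36,0],[0,0,0,0,0,-0.36,0],[0,0,0,0,0,-0.36,0]]]'
cat >> h.py <<'E'
SC=np.array([.512,.0414,0]);g=np.array([.939,-.345,0]);n=np.array([.345,.939,0])
def sf(X): X=np.array(X)-SC; return (np.array([X@n,X@g,X[2]])*1000).round(1)
E
python3 - <<'E'
from h import *
p,M=pose();print(p,M.round(3),ctrl.get_obs()["q"])
for x in(-17,10,37):print(x,sf(p+M@np.array([x,0,171])/1000))
print("n,g,z->tool\n",(M.T@np.array([n,g,[0,0,1]]).T).round(3))
im=ctrl.camera("scene");W=p+M@np.array([.01,0,.171]);u,v=map(int,proj("scene",W));print(u,v)
im2=ctrl.camera("side");a,b=map(int,proj("side",W));print(a,b)
f=lambda i,u,v:cv2.resize(i[max(v-50,0):v+50,max(u-50,0):u+50,::-1],(400,400),interpolation=3)
cv2.imwrite("pics/k1.png",np.hstack([f(im,u,v),f(im2,a,b)]))
E
```

```text
time_s: 10.63
eef_pos: [0.5621, 0.2002, 0.2978]
eef_rot: [0.27, 0.722, 0.506, -0.387]
wrist_force: [-0.7, -0.6, -0.9]
opening: 0.302
grasp_force: 59.0
[0.56208001 0.20024567 0.29775258] [[ 0.189  0.94  -0.285]
 [ 0.522 -0.342 -0.781]
 [-0.832 -0.001 -0.555]] [ 0.30552999  0.58799378  1.42972282 -0.74132658  1.78996193  0.74780432]
-17 [ 14.7  -7.5 216.9]
10 [ 29.7  -7.6 194.5]
37 [ 44.7  -7.6 172. ]
n,g,z->tool
 [[ 0.555 -0.002 -0.832]
 [ 0.003  1.    -0.001]
 [-0.832  0.001 -0.555]]
289 187
373 194
```

```bash
python3 -m pendant '[[[0,0,0,0,0,-0.22,0],[0,0,0,0,0,-0.22,0],[0,0,0,0,0,-0.22,0],[0,0,0,0,0,-0.22,0],[0,0,0,0,0,-0.22,0]]]'
python3 - <<'E'
from h import *
p,M=pose();print(p,ctrl.get_obs()["q"])
E0=p+M@np.array([.037,0,.171]);print(sf(E0))
print("axes\n",(M.T@np.array([n,g,[0,0,1]]).T).round(3))
for t in((3,0,60),(3,0,24)):
  T=SC+n*t[0]/1000+g*t[1]/1000+[0,0,t[2]/1000];print(t,(M.T@(T-E0)*1000).round(1))
for c in("scene","side","wrist"):
  ctrl.camera(c)
  b=ctrl.boxes_of(c,"key");W=p+M@np.array([.010,0,.171]);print(c,[ (np.array(d["point"])*[640,480],d["confidence"]) for d in b[:2]],proj(c,W,(p,M)))
b=ctrl.boxes_of("scene","stand")
E
```

```text
time_s: 11.15
eef_pos: [0.5623, 0.1997, 0.2991]
eef_rot: [0.324, 0.676, 0.473, -0.463]
wrist_force: [0.3, 0.5, -0.9]
opening: 0.302
grasp_force: 59.1
[0.56229624 0.19965638 0.29910224] [ 0.32165262  0.64407317  1.4034423  -0.89252275  1.92796652  0.73501467]
[ 19.9  -7.1 202.7]
axes
 [[ 0.362 -0.    -0.932]
 [ 0.002  1.     0.   ]
 [-0.933  0.002 -0.362]]
(3, 0, 60) [126.9   7.   67.4]
(3, 0, 24) [160.5   7.   80.4]
scene [(array([286.976, 183.696]), 0.52)] (np.float64(289.38870954021513), np.float64(182.2375461249222))
side [(array([386.176, 158.496]), 0.66)] (np.float64(379.0005336691461), np.float64(172.123065172214))
wrist [(array([320.512, 261.12 ]), 0.84)] (np.float64(322.52215175119807), np.float64(277.3673425256321))
```

```bash
python3 -m pendant '[[[0,40,7,20,0,0,0],[0,75,7,40,0,0,0],[0,105,7,55,0,0,0],[0,127,7,67,0,0,0],[0,127,7,67,0,0,0]]]'
python3 -m pendant '[[[0,0,0,0,0,0,0],[0,0,0,0,0,0,0]]]'
python3 - <<'E'
from h import *
p,M=pose();E0=p+M@np.array([.037,0,.171]);print(sf(E0))
u,v=map(int,proj("wrist",E0,(p,M)));print(u,v)
im=ctrl.camera("wrist");a,b=map(int,proj("scene",E0));s=ctrl.camera("scene");print(a,b)
x0,y0=max(u-120,0),max(v-150,0);w=im[y0:y0+240,x0:x0+240];print(x0,y0)
cv2.imwrite("pics/k2.png",np.hstack([cv2.resize(w,(480,480),interpolation=3),cv2.resize(s[b-40:b+40,a-26:a+27],(318,480),interpolation=3)])[:,:,::-1])
E
```

```text
time_s: 11.92
eef_pos: [0.5602, 0.1801, 0.1501]
eef_rot: [0.323, 0.673, 0.473, -0.468]
wrist_force: [-2.0, -0.4, -1.1]
opening: 0.306
grasp_force: 59.1
time_s: 12.08
eef_pos: [0.5637, 0.1817, 0.1579]
eef_rot: [0.325, 0.676, 0.472, -0.464]
wrist_force: [-0.1, 0.1, 0.3]
opening: 0.304
grasp_force: 59.1
[ 3.1  0.6 62.1]
322 211
296 236
202 61
```

View pics/k2.png

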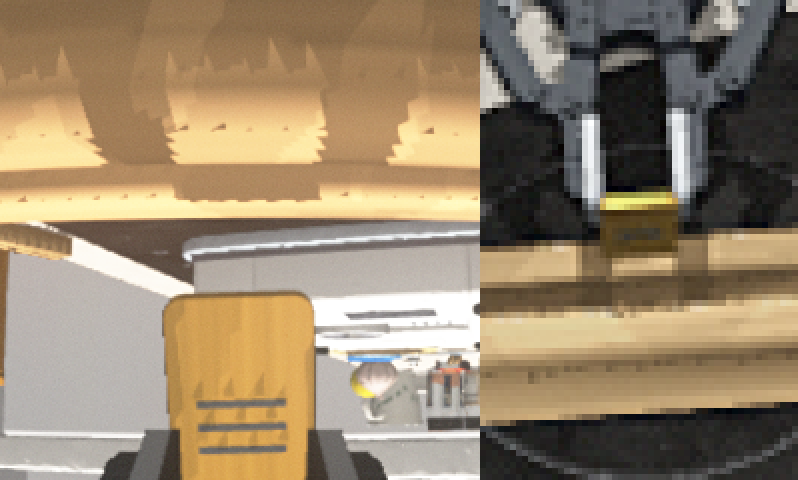

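The wrist view shows the key's lower end at pixel (321,207). On the stand's top the groove runs from row 143 to 160, and the far edge is at row 171.

Run:
```python
from h import *
P=pose();print(sf(P[0]+P[1]@np.array([.037,0,.171])))
for r in(98,143.5,160,171.5):print(r,sf(at("wrist",(321,r),.038,P)))
o,d=ray("wrist",(321,207.5),P);print((P[1].T@(o-P[0])*1000).round(1),(P[1].T@d).round(4))
```

```text
[ 3.6  1.  62.7]
98 [49.2  0.7 38. ]
143.5 [11.3  0.5 38. ]
160 [-9.5  0.5 38. ]
171.5 [-27.8   0.4  38. ]
[65.3  0.2 31.6] [-0.1886 -0.0055  0.982 ]
```

```bash
python3 -m pendant '[[[0,10,0,4,0,0,0],[0,20,0,8,0,0,0],[0,28,0,11,0,0,0],[0,35,0,14,0,0,0],[0,35,0,14,0,0,0]]]'
python3 -m pendant '[[[0,0,0,0,0,0,0],[0,0,0,0,0,0,0]]]'
python3 - <<'E'
from h import *
P=pose();print(sf(P[0]+P[1]@np.array([.0385,0,.171])))
E
```

```text
time_s: 12.6
eef_pos: [0.5628, 0.1814, 0.1175]
eef_rot: [0.325, 0.675, 0.472, -0.464]
wrist_force: [1.7, 6.3, 2.1]
opening: 0.301
grasp_force: 58.6
time_s: 12.77
eef_pos: [0.5629, 0.1817, 0.118]
eef_rot: [0.325, 0.675, 0.473, -0.464]
wrist_force: [1.3, 5.9, 1.4]
opening: 0.301
grasp_force: 59.7
[ 3.5 -0.2 20.7]
```

```bash
python3 -m pendant '[[[0.4,0,0,0,0,0,0],[0.5,0,0,0,0,0,0],[0.6,0,0,0,0,0,0],[0.6,0,0,0,0,0,0],[0.6,0,0,0,0,0,0]]]'
python3 -m pendant '[[[0.6,0,0,-20,0,0,0],[0.6,0,0,-50,0,0,0],[0.6,0,0,-50,0,0,0],[0.6,0,0,-50,0,0,0]]]'
python3 - <<'E'
from h import *
P,im=snap("wrist","w5");p,M=P
for c in("wrist","scene","side"):
  if c!="wrist":ctrl.camera(c)
  for d in ctrl.boxes_of(c,"key")[:2]:
    px=np.array(d["point"])*[640,480];W=SC+np.array([0,0,.048]);print(c,px.round(1),round(d["confidence"],2),np.round(proj(c,W,P),1),sf(at(c,px,.048,P)))
hsv=cv2.cvtColor(im,41);roi=im[100:300,200:440]
cv2.imwrite("pics/w5c.png",cv2.resize(roi[:,:,::-1],(720,600)))
E
```

```text
time_s: 13.18
eef_pos: [0.5625, 0.1806, 0.1181]
eef_rot: [0.325, 0.675, 0.472, -0.465]
wrist_force: [0.1, 0.6, -0.6]
opening: 0.6
grasp_force: 0.0
time_s: 13.52
eef_pos: [0.5792, 0.2257, 0.137]
eef_rot: [0.325, 0.676, 0.472, -0.463]
wrist_force: [-0.0, -0.3, -0.6]
opening: 0.599
grasp_force: 0.0
wrist [321.2 241.4] 0.57 [322.  240.9] [-3.1 -0.4 48. ]
scene [293.3 246.2] 0.52 [296.5 241.5] [-14.1  -8.2  48. ]
```

View pics/w5c.png

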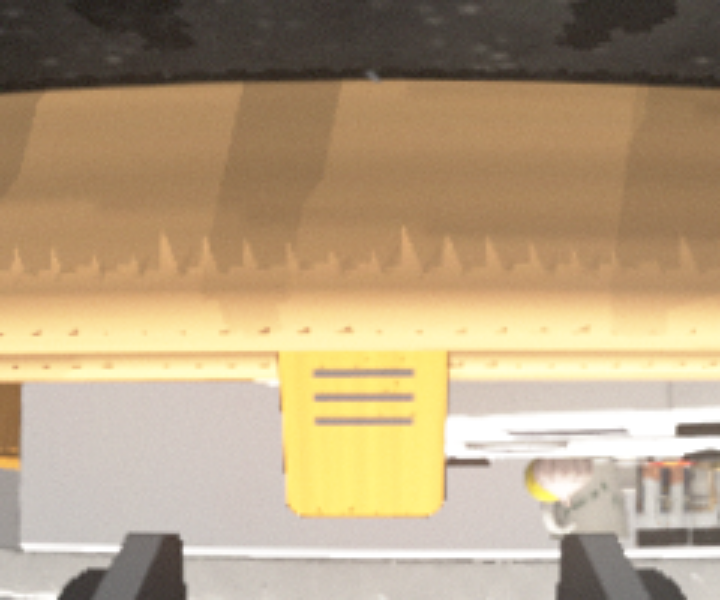

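The key stands in the groove, leaning away: top edge at crop (365,517), middle line at (364,397). Next I fit its lean and compute the regrasp.

Run:
```python
from h import *
from scipy.optimize import least_squares
P0=pose();P=P0
def key(n0,f):
    u=np.array([-np.sin(f),np.cos(f)]);w=np.array([np.cos(f),np.sin(f)])  # w: +n face normal
    e=np.array([n0,19+2.5*np.sin(f)]);return e,u,w
def r(q):
    e,u,w=key(q[0],q[1]);o=[]
    for L,row in((27,232.4),(54,272.3)):
        c=e+u*L+w*2.5;X=SC+n*c[0]/1000+[0,0,c[1]/1000];o.append(proj("wrist",X,P)[1]-row)
    return o
s=least_squares(r,[3,.4]);print(s.x,s.fun);e,u,w=key(*s.x);print(e,e+27*u,e+54*u)
print(P[0],P[1].round(3),ctrl.get_obs()["q"])
```

```text
[12.93100811  0.70657033] [2.84217094e-14 5.68434189e-14]
[12.93100811 20.62307253] [-4.59817525 41.15908312] [-22.12735862  61.6950937 ]
[0.57832365 0.22384198 0.13576919] [[ 0.122  0.939 -0.322]
 [ 0.335 -0.344 -0.877]
 [-0.934 -0.001 -0.357]] [ 0.34714245  0.94121438  1.29165932 -0.83245667  1.82825268  0.89523867]
```

Run:
```python
from h import *
M=pose()[1]
q=np.array([.325,.676,.472,-.463]);M2=R.from_quat([*q[1:],q[0]]).as_matrix()
for P in((np.array([.5783,.2238,.1358]),M),(np.array([.5792,.2257,.137]),M2)):
    pr=lambda a,z:np.round(proj("wrist",SC+n*a/1000+[0,0,z/1000],P),1)
    print("near mouth",pr(11,38),"far top edge",pr(-32,38),"near top",pr(32,38),"near bottom",pr(32,0))
    f=.65;u=np.array([-np.sin(f),np.cos(f)]);w=np.array([np.cos(f),np.sin(f)]);e=np.array([6,20.5])
    print("mid",pr(*(e+27*u+2.5*w)),"top",pr(*(e+54*u+2.5*w)))
```

```text
near mouth [323.9 219.4] far top edge [323.7 229.7] near top [324.  212.3] near bottom [324.1 128.8]
mid [323.8 234.8] top [323.7 275.2]
near mouth [322.4 218.9] far top edge [322.4 229.4] near top [322.4 211.7] near bottom [322.2 129.6]
mid [322.4 234.3] top [322.5 274.3]
```

```bash
python3 -m pendant '[[[0.6,-38,0,-15,0,0,0],[0.6,-75,0,-29,0,0,0],[0.6,-112,0,-43,0,0.12,0],[0.6,-140,0,-54,0,0.24,0],[0.6,-140,0,-54,0,0.36,0]]]'
python3 -m pendant '[[[0.6,0,0,0,0,0.846,0],[0.6,0,0,0,0,0.846,0],[0.6,0,0,0,0,0.846,0],[0.6,0,0,0,0,0.846,0],[0.6,0,0,0,0,0.846,0]]]'
python3 -m pendant '[[[0.3,0,0,0,0,0.22,0],[0.3,0,0,0,0,0.22,0],[0.3,0,0,0,0,0.22,0]]]'
python3 - <<'E'
from h import *
p,M=pose();print(p,M.round(3),ctrl.get_obs()["q"]);print(tool(SC-n*.1403+[0,0,.300]))
E
```

```text
time_s: 14.23
eef_pos: [0.5807, 0.2254, 0.2939]
eef_rot: [0.236, 0.75, 0.522, -0.33]
wrist_force: [1.2, 0.5, 1.3]
opening: 0.598
grasp_force: 0.0
time_s: 14.65
eef_pos: [0.5787, 0.2246, 0.2866]
eef_rot: [0.062, 0.815, 0.569, -0.087]
wrist_force: [0.2, -0.5, -0.8]
opening: 0.598
grasp_force: 0.0
time_s: 14.9
eef_pos: [0.5785, 0.2236, 0.2865]
eef_rot: [-0.001, 0.82, 0.572, 0.001]
wrist_force: [0.2, -0.3, -0.2]
opening: 0.301
grasp_force: 0.0
[0.578495   0.22362842 0.28651392] [[ 0.346  0.938  0.001]
 [ 0.938 -0.346  0.003]
 [ 0.003 -0.    -1.   ]] [0.17707932 0.4022528  1.58108583 0.00320146 1.15664284 0.52856824]
[-334.3    0.7  -14.6]
```

```bash
python3 -m pendant '[[[0.3,-35,0,-15,0,0,-0.6],[0.3,-70,0,-15,0,0,-0.6],[0.3,-105,0,-15,0,0,-0.6],[0.3,-140,0,-15,0,0,-0.6],[0.3,-167,0,-15,0,0,-0.6]]]'
python3 -m pendant '[[[0.3,-28,-19,0,0,0,-0.6],[0.3,-56,-38,0,0,0,-0.6],[0.3,-84,-57,0,0,0,-0.6],[0.3,-112,-76,0,0,0,-0.6],[0.3,-138,-94,0,0,0,-0.6]]]'
python3 -m pendant '[[[0.3,0,0,0,0,0,-0.371],[0.3,0,0,0,0,0,-0.371],[0.3,0,0,0,0,0,-0.371],[0.3,0,0,0,0,0,-0.371]]]'
python3 -m pendant '[[[0.3,0,0,0,-0.55,0,0],[0.3,0,0,0,-0.55,0,0],[0.3,0,0,0,-0.55,0,0],[0.3,0,0,0,-0.55,0,0],[0.3,0,0,0,-0.55,0,0]]]'
python3 -m pendant '[[[0.3,0,0,0,0,0,0],[0.3,0,0,0,0,0,0]]]'
python3 - <<'E'
from h import *
p,M=pose();print(p,M.round(3),ctrl.get_obs()["q"])
print("axes\n",(M.T@np.array([n,g,[0,0,1]]).T).round(3));print("tip",sf(p+M@[0,0,.1734]))
up=-M[:,2];tip=SC+n*-.0182+[0,0,.0523]
print(tool(tip+up*.2334),tool(tip+up*.1734))
P=p,M;ctrl.camera("wrist")
for d in ctrl.boxes_of("wrist","key")[:2]:
  px=np.array(d["point"])*[640,480];print(px,d["confidence"],proj("wrist",SC-n*.017+[0,0,.0515],P))
E
```

```text
time_s: 15.32
eef_pos: [0.5202, 0.0662, 0.3011]
eef_rot: [-0.0, 0.611, 0.791, -0.002]
wrist_force: [1.3, -0.1, -0.6]
opening: 0.303
grasp_force: 0.0
time_s: 15.73
eef_pos: [0.4646, -0.0874, 0.3013]
eef_rot: [-0.001, 0.36, 0.933, -0.001]
wrist_force: [1.3, 0.5, -0.0]
opening: 0.302
grasp_force: 0.0
time_s: 16.07
eef_pos: [0.4653, -0.0864, 0.3012]
eef_rot: [-0.001, 0.183, 0.983, -0.001]
wrist_force: [1.0, 0.1, 0.4]
opening: 0.297
grasp_force: 0.0
time_s: 16.48
eef_pos: [0.4654, -0.0861, 0.3012]
eef_rot: [0.049, 0.18, 0.945, 0.27]
wrist_force: [0.8, -0.5, -0.7]
opening: 0.307
grasp_force: 0.0
time_s: 16.65
eef_pos: [0.4654, -0.0861, 0.301]
eef_rot: [0.049, 0.179, 0.946, 0.266]
wrist_force: [0.1, 0.4, -0.7]
opening: 0.298
grasp_force: 0.0
[ 0.46538705 -0.08612899  0.30096922] [[-0.931  0.314  0.187]
 [ 0.365  0.794  0.486]
 [ 0.004  0.52  -0.854]] [-0.59957418  0.09551993  1.98186054  0.56191338  1.25574603 -2.02604152]
axes
 [[ 0.022 -1.     0.004]
 [ 0.854  0.02   0.52 ]
 [ 0.521  0.008 -0.854]]
tip [-45.6   1.7 152.9]
[  1.9 -29.1  40.1] [  1.9 -29.1 100.1]
[285.504 224.112] 0.98 (np.float64(282.31774437089433), np.float64(230.57155906557477))
```

```bash
python3 -m pendant '[[[0.3,3,-15,20,0,0,0],[0.3,3,-28,40,0,0,0],[0.3,3,-28,60,0,0,0],[0.3,3,-28,60,0,0,0]]]'
python3 - <<'E'
from h import *
P,im=snap("wrist","w6");p,M=P;print("tip",sf(p+M@[0,0,.1734]))
for d in ctrl.boxes_of("wrist","key")[:2]:
  px=np.array(d["point"])*[640,480];print(px,d["confidence"],proj("wrist",SC-n*.017+[0,0,.0515],P))
h=cv2.cvtColor(im,41);m=((h[...,0]>20)&(h[...,0]<32)&(h[...,1]>150)&(h[...,2]>60)).astype(np.uint8)[120:400,200:450]
k,l,s,c=cv2.connectedComponentsWithStats(m);i=np.argsort(-s[1:,4])[:3]+1;print(s[i]+[200,120,0,0,0],c[i]+[200,120])
for L in(54,):
  u=np.array([-.605,.796]);e=np.array([6,20.5])+54*u
  for gg in(-15,15):print(gg,np.round(proj("wrist",SC+n*e[0]/1e3+g*gg/1e3+[0,0,e[1]/1e3],P),1))
E
```

```text
time_s: 17.08
eef_pos: [0.4644, -0.076, 0.2328]
eef_rot: [0.047, 0.178, 0.946, 0.267]
wrist_force: [0.5, 0.3, -0.4]
opening: 0.298
grasp_force: 0.0
tip [-36.   -3.6  84.9]
[324.608 266.88 ] 0.85 (np.float64(322.21967614695865), np.float64(270.84893691195896))
[] []
-15 [317.3 252.6]
15 [318.7 310. ]
```

```bash
python3 -m pendant '[[[0.3,0,-1,15,0,0,0],[0.3,0,-1,28,0,0,0],[0.3,0,-1,38,0,0,0],[0.3,0,-1,38,0,0,0],[0.3,0,-1,38,0,0,0]]]'
python3 -m pendant '[[[0,0,0,0,0,0,0],[0,0,0,0,0,0,0],[0,0,0,0,0,0,0],[0,0,0,0,0,0,0]]]'
python3 - <<'E'
from h import *
p,M=pose();print("tip",sf(p+M@[0,0,.1734]))
E
```

```text
time_s: 17.6
eef_pos: [0.4728, -0.0601, 0.2033]
eef_rot: [0.05, 0.177, 0.946, 0.267]
wrist_force: [-0.1, 0.5, 0.5]
opening: 0.301
grasp_force: 0.0
time_s: 17.93
eef_pos: [0.473, -0.0604, 0.2037]
eef_rot: [0.051, 0.178, 0.946, 0.267]
wrist_force: [0.5, 1.5, 5.4]
opening: 0.034
grasp_force: 59.7
tip [-18.2   0.5  56. ]
```

```bash
python3 -m pendant '[[[0,0,0,-20,0,0,0],[0,0,0,-50,0,0,0],[0,0,0,-85,0,0,0],[0,0,0,-120,0,0,0],[0,0,0,-120,0,0,0]]]'
python3 -m pendant '[[[0,0,0,0,0.55,0,0],[0,0,0,0,0.55,0,0],[0,0,0,0,0.55,0,0],[0,0,0,0,0.55,0,0],[0,0,0,0,0.55,0,0]]]'
python3 - <<'E'
from h import *
p,M=pose();print(p,M.round(3),ctrl.get_obs()["q"],ctrl.get_obs()["opening"]);print(tool([.4754,-.235,.30]))
P=snap("wrist","w7")[0]
for d in ctrl.boxes_of("wrist","key")[:2]:
  px=np.array(d["point"])*[640,480];print(px,d["confidence"])
  for z in(.18,.196,.2174):print(proj("wrist",P[0]+P[1]@[0,0,z],P))
E
```

```text
time_s: 18.35
eef_pos: [0.4508, -0.1221, 0.3105]
eef_rot: [0.055, 0.178, 0.946, 0.264]
wrist_force: [0.9, -1.2, -0.8]
opening: 0.031
grasp_force: 59.0
time_s: 18.77
eef_pos: [0.4497, -0.1183, 0.305]
eef_rot: [0.0, 0.184, 0.983, -0.004]
wrist_force: [-0.3, -0.1, -1.4]
opening: 0.036
grasp_force: 59.0
[ 0.44966541 -0.11832606  0.30504727] [[-0.932  0.362 -0.001]
 [ 0.362  0.932 -0.007]
 [-0.001 -0.007 -1.   ]] [-0.51127055  0.05337476  1.96661074 -0.00748641  1.11923248 -1.70794546] 0.036334576341561245
[-66.3 -99.4   5.8]
[325.696 269.376] 0.57
(np.float64(324.307657305225), np.float64(289.4294229279544))
(np.float64(324.1977635169332), np.float64(275.99625361643143))
(np.float64(324.07626934293086), np.float64(261.20680616956724))
```

```bash
python3 -m pendant '[[[0,-15,-40,0,0,0,0.6],[0,-30,-80,0,0,0,0.6],[0,-50,-115,5,0,0,0.6],[0,-80,-140,15,0,0,0.6],[0,-80,-140,15,0,0,0.6]]]'
python3 -m pendant '[[[0,0,0,0,0,0,0.64],[0,0,0,0,0,0,0.64],[0,0,0,0,0,0,0.64],[0,0,0,0,0,0,0.64],[0,0,0,0,0,0,0.64]]]'
python3 -m pendant '[[[0,0,0,0,0,0,0.04],[0,0,0,0,0,0,0.04],[0,0,0,0,0,0,0.04]]]'
python3 - <<'E'
from h import *
P,im=snap("wrist","w8");p,M=P;print(p,M.round(3),ctrl.get_obs()["opening"])
c=np.array([.4748,-.2347,.0365]);print(proj("wrist",c,P))
for d in ctrl.boxes_of("wrist","lock_slot")[:2]:
  px=np.array(d["point"])*[640,480];print(px,d["confidence"],at("wrist",px,.0335,P))
r=rect(cv2.cvtColor(im,6),P,c,-.04,N=300);cv2.imwrite("pics/lk2.png",r)
print(r[::20,::20])
E
```

```text
time_s: 19.28
eef_pos: [0.474, -0.284, 0.2868]
eef_rot: [-0.0, 0.472, 0.882, 0.001]
wrist_force: [-0.9, 0.4, -1.2]
opening: 0.039
grasp_force: 59.0
time_s: 19.7
eef_pos: [0.473, -0.2783, 0.2892]
eef_rot: [-0.001, 0.719, 0.695, 0.001]
wrist_force: [0.4, -0.1, -0.2]
opening: 0.035
grasp_force: 59.0
time_s: 19.95
eef_pos: [0.4731, -0.2782, 0.2895]
eef_rot: [-0.001, 0.73, 0.684, 0.001]
wrist_force: [0.1, -0.8, -0.5]
opening: 0.038
grasp_force: 59.0
[ 0.47307886 -0.27821331  0.28952407] [[ 0.065  0.998  0.   ]
 [ 0.998 -0.065  0.002]
 [ 0.002  0.    -1.   ]] 0.03705392217726781
(np.float64(321.2581979531651), np.float64(172.5282623320291))
[323.328 173.184] 0.6 [ 0.47598996 -0.2354613   0.0335    ]
[[157 157 155 156 157 156 156 156 156 158 160 222 232 236 236]
 [147 146 146 147 147 148 146 149 148 149 147 146 167 231 236]
 [103  83  90  87  87  91  90  90  88  89  88  92  96  93 167]
 [103 158 157 157 156 139 154 156 157 152 175 183 186 186 183]
 [103 155 158 155 153 100  81  84  88 110 155 150 184 185 184]
 [104 157 157 150  90  91  91  90  90  91  86 166 181 185 185]
 [104 155 149 113  91  88  90  87  89  89  95  98 185 190 182]
 [103 155 144 117  80  77  80  76  81  81  87  84 182 186 182]
 [107 157 152 146  91  90  90  91  91 104 106 104 168 131 119]
 [103 155 138  81  67  68  69  66  74  77  78  79 180 186 180]
 [105 157 150 134  87  89  88 100  97  99  97 129 177 184 182]
 [106 155 157 145 100  90  88 102 102 100  88 178 182 183 182]
 [103 156 156 157 150 119 100  87  92 152 178 168 182 183 182]
 [107 156 157 159 158 150 166 179 175 161 182 182 182 181 182]
 [107 159 158 157 181 181 181 155 181 182 182 183 183 181 181]]
```

Run:
```python
from h import *
r=cv2.imread("pics/lk2.png",0)
m=(cv2.medianBlur(r,5)<122).astype(np.uint8);m[:62]=0;m[:,:40]=0;m[:,235:]=0
cs,_=cv2.findContours(m,0,2);c=max(cs,key=cv2.contourArea);print(cv2.contourArea(c),cv2.boundingRect(c),cv2.minEnclosingCircle(c),cv2.fitEllipse(cv2.convexHull(c)))
for a,b in((85,125),(125,175),(175,215)):
  v=r[:,a:b].mean(1);print([int(x) for x in v[110:210:2]])
```

```text
24754.0 (51, 68, 180, 178) ((140.44993591308594, 158.53402709960938), 91.48271179199219) ((140.33375549316406, 158.18072509765625), (179.17330932617188, 180.4121551513672), 64.80513763427734)
[89, 89, 88, 88, 88, 88, 89, 88, 86, 83, 80, 75, 72, 70, 74, 79, 84, 88, 90, 89, 90, 89, 88, 89, 89, 89, 89, 89, 89, 89, 89, 89, 85, 78, 69, 68, 69, 73, 80, 85, 87, 88, 88, 88, 89, 89, 90, 89, 89, 90]
[90, 89, 88, 89, 89, 88, 88, 88, 87, 87, 83, 78, 74, 71, 71, 78, 85, 89, 90, 90, 90, 90, 91, 91, 91, 91, 92, 93, 93, 93, 94, 94, 91, 86, 75, 70, 72, 77, 83, 89, 91, 93, 93, 94, 95, 96, 96, 97, 97, 98]
[90, 91, 91, 92, 93, 92, 92, 91, 91, 90, 88, 85, 81, 77, 76, 84, 93, 98, 100, 101, 102, 103, 104, 104, 104, 104, 104, 104, 104, 105, 104, 104, 104, 96, 86, 75, 77, 82, 89, 93, 95, 95, 96, 97, 96, 97, 97, 97, 97, 97]
```

Run:
```python
from h import *
im=cv2.imread("pics/w8.png");P=pose();p,M=P;print(p)
for r in range(222,300,4):print(r,im[r,312:336:3].tolist())
for x in(12,15,18):
  for z in(.21,.2174,.224):print(x,z,np.round(proj("wrist",p+M@[x/1e3,0,z],P),1),end=" ")
print(tool([.4757,-.2372,.0295+.2174+.02]))
```

```text
[ 0.47319772 -0.27817947  0.2897132 ]
222 [[105, 108, 111], [108, 109, 114], [104, 108, 110], [109, 112, 113], [108, 111, 114], [110, 113, 116], [109, 113, 114], [111, 119, 119]]
226 [[142, 147, 150], [144, 148, 151], [142, 145, 150], [143, 149, 151], [145, 149, 155], [147, 150, 155], [143, 148, 152], [144, 149, 153]]
230 [[151, 159, 160], [153, 159, 161], [154, 158, 161], [152, 157, 162], [156, 159, 164], [156, 160, 164], [155, 158, 161], [154, 158, 163]]
234 [[156, 158, 163], [155, 159, 163], [152, 157, 161], [124, 129, 134], [56, 72, 92], [56, 74, 89], [69, 84, 99], [155, 159, 164]]
238 [[156, 163, 166], [153, 160, 164], [155, 162, 163], [95, 109, 115], [60, 73, 91], [64, 78, 92], [67, 82, 96], [153, 158, 164]]
242 [[158, 163, 165], [156, 161, 165], [152, 158, 161], [75, 86, 100], [65, 80, 93], [65, 81, 93], [72, 87, 97], [153, 156, 162]]
246 [[153, 158, 162], [152, 158, 162], [153, 160, 161], [62, 77, 91], [65, 78, 95], [64, 81, 94], [69, 82, 98], [155, 159, 163]]
250 [[152, 156, 160], [155, 158, 162], [152, 154, 160], [63, 80, 92], [63, 77, 91], [64, 81, 93], [72, 84, 98], [154,
[... 1054 characters left out ...]
, 81, 82], [71, 70, 71], [58, 57, 59], [66, 108, 137], [70, 114, 145], [62, 84, 101], [57, 57, 59], [81, 83, 84]]
290 [[75, 78, 76], [64, 65, 64], [53, 52, 52], [68, 112, 142], [72, 109, 139], [56, 76, 97], [52, 49, 55], [81, 83, 84]]
294 [[83, 82, 81], [52, 55, 57], [48, 51, 49], [72, 110, 142], [68, 110, 140], [61, 81, 99], [49, 47, 49], [76, 76, 76]]
298 [[80, 79, 79], [53, 53, 57], [51, 53, 53], [64, 107, 139], [62, 108, 142], [53, 76, 93], [51, 53, 53], [76, 78, 77]]
12 0.21 [323.1 243. ] 12 0.2174 [323.1 239. ] 12 0.224 [323.1 235.7] 15 0.21 [323.1 237.2] 15 0.2174 [323.1 233.4] 15 0.224 [323.1 230.2] 18 0.21 [323.1 231.4] 18 0.2174 [323.1 227.8] 18 0.224 [323.1 224.8] [41.  -0.2 22.9]
```

```bash
python3 -m pendant '[[[0,20,-1,5,0,0,0],[0,42,-1,15,0,0,0],[0,42,-1,23,0,0,0],[0,42,-1,23,0,0,0]]]'
python3 -m pendant '[[[0,0,0,4,0,0,0],[0,0,0,8,0,0,0],[0,0,0,11,0,0,0],[0,0,0,11,0,0,0]]]'
python3 -m pendant '[[[0,0,0,2,0,0,0],[0,0,0,4,0,0,0],[0,0,0,4,0,0,0]]]'
python3 - <<'E'
from h import *
p,M=pose();print(p,p[2]-.2174,M[:,1])
E
```

```text
time_s: 20.38
eef_pos: [0.4745, -0.2348, 0.2652]
eef_rot: [-0.002, 0.729, 0.684, -0.0]
wrist_force: [-0.2, 0.6, -0.7]
opening: 0.035
grasp_force: 59.0
time_s: 20.72
eef_pos: [0.475, -0.2366, 0.2555]
eef_rot: [-0.0, 0.73, 0.683, -0.0]
wrist_force: [-1.1, 0.3, -0.3]
opening: 0.03
grasp_force: 59.0
time_s: 20.97
eef_pos: [0.4751, -0.2362, 0.2517]
eef_rot: [-0.0, 0.73, 0.683, -0.0]
wrist_force: [-0.9, -0.3, -0.9]
opening: 0.037
grasp_force: 59.0
[ 0.47505165 -0.2361918   0.2516773 ] 0.03427730342432875 [ 9.97809428e-01 -6.61533827e-02 -2.75255518e-04]
```

```bash
python3 -m pendant '[[[0,0,0,1.5,0,0,0],[0,0,0,3,0,0,0],[0,0,0,3,0,0,0]]]'
python3 -m pendant '[[[0,0,0,1,0,0,0],[0,0,0,2,0,0,0],[0,0,0,2,0,0,0]]]'
```

```text
time_s: 21.22
eef_pos: [0.4751, -0.236, 0.2487]
eef_rot: [-0.0, 0.73, 0.683, -0.0]
wrist_force: [-1.0, -0.2, -0.8]
opening: 0.035
grasp_force: 59.0
time_s: 21.47
eef_pos: [0.4754, -0.2362, 0.2474]
eef_rot: [0.0, 0.73, 0.683, 0.0]
wrist_force: [-1.0, 1.1, 2.9]
opening: 0.033
grasp_force: 59.5
```

```bash
python3 -m pendant '[[[0,0,0,-0.7,0,0,0.1],[0,0,0,-0.7,0,0,0.2],[0,0,0,-0.7,0,0,0.3],[0,0,0,-0.7,0,0,0.4],[0,0,0,-0.7,0,0,0.4]]]'
python3 - <<'E'
from h import *
o=ctrl.get_obs();print(o["torque"],pose()[1][:,1])
c=[ctrl.camera("scene")]
for d in ctrl.boxes_of("scene","lock_slot"):print(d)
E
python3 -m pendant '[[[0,0,0,0,0,0,0.1],[0,0,0,0,0,0,0.2],[0,0,0,0,0,0,0.3],[0,0,0,0,0,0,0.4],[0,0,0,0,0,0,0.5]]]'
python3 -m pendant '[[[0,0,0,0,0,0,0.1],[0,0,0,0,0,0,0.2],[0,0,0,0,0,0,0.3],[0,0,0,0,0,0,0.4],[0,0,0,0,0,0,0.5]]]'
python3 - <<'E'
from h import *
o=ctrl.get_obs();M=pose()[1];print(o["torque"],np.arctan2(M[1,1],M[0,1]),o["q"])
E
```

```text
time_s: 21.88
eef_pos: [0.4751, -0.2359, 0.2476]
eef_rot: [-0.0, 0.852, 0.523, -0.0]
wrist_force: [-0.6, -0.0, 0.4]
opening: 0.035
grasp_force: 59.2
[ 0.19332237  0.15122716 -0.00560903] [ 8.91856592e-01 -4.52317709e-01 -7.13285577e-04]
{'point': [0.5209, 0.7142], 'confidence': 0.69}
{'point': [0.5394, 0.7421], 'confidence': 0.28}
time_s: 22.4
eef_pos: [0.4751, -0.2357, 0.2476]
eef_rot: [-0.001, 0.955, 0.297, 0.0]
wrist_force: [0.7, 2.2, 1.2]
opening: 0.033
grasp_force: 59.1
time_s: 22.82
eef_pos: [0.4753, -0.2356, 0.2476]
eef_rot: [-0.001, 0.999, 0.051, 0.0]
wrist_force: [1.5, 3.5, 1.1]
opening: 0.034
grasp_force: 59.2
[ 0.68943462 -0.22752993  0.03701691] -1.4678768809744507 [-6.84486205e-01  2.83632543e-01  1.83506479e+00  1.31392085e-03
  1.02328360e+00  7.82706754e-01]
```

```bash
python3 -m pendant '[[[0,0,0,0,0,0,0.08],[0,0,0,0,0,0,0.14],[0,0,0,0,0,0,0.18],[0,0,0,0,0,0,0.18]]]'
python3 -c '
from h import *
o=ctrl.get_obs();M=pose()[1];print(o["torque"],np.arctan2(M[1,1],M[0,1]))'
python3 -m pendant '[[[0,0,0,0,0,0,0.05],[0,0,0,0,0,0,0.08],[0,0,0,0,0,0,0.08]]]'
python3 -c '
from h import *
o=ctrl.get_obs();M=pose()[1];print(o["torque"],np.arctan2(M[1,1],M[0,1]))'
```

```text
time_s: 23.15
eef_pos: [0.4753, -0.2356, 0.2476]
eef_rot: [-0.001, 0.999, -0.037, 0.0]
wrist_force: [0.8, 3.1, 0.4]
opening: 0.034
grasp_force: 59.2
[ 0.62253777 -0.26310513  0.0178842 ] -1.6447160339775069
time_s: 23.4
eef_pos: [0.4753, -0.2357, 0.2476]
eef_rot: [-0.0, 0.997, -0.076, 0.0]
wrist_force: [1.2, 4.3, 0.6]
opening: 0.032
grasp_force: 59.3
[ 0.72490281 -0.32612376  0.02105669] -1.7239173534428254
```

```bash
python3 -m pendant '[[[0,0,0,0,0,0,0.04],[0,0,0,0,0,0,0.06],[0,0,0,0,0,0,0.06]]]'
python3 -c '
from h import *
o=ctrl.get_obs();M=pose()[1];print(o["torque"],np.arctan2(M[1,1],M[0,1]))'
python3 -m pendant '[[[0,0,0,0,0,0,0.04],[0,0,0,0,0,0,0.06],[0,0,0,0,0,0,0.06]]]'
python3 -c '
from h import *
o=ctrl.get_obs();M=pose()[1];print(o["torque"],np.arctan2(M[1,1],M[0,1]))'
```

```text
time_s: 23.65
eef_pos: [0.4753, -0.2358, 0.2476]
eef_rot: [-0.0, 0.994, -0.106, 0.0]
wrist_force: [2.5, 3.8, -0.2]
opening: 0.034
grasp_force: 59.5
[ 0.85292896 -0.51966611  0.2311486 ] -1.7841197826539037
time_s: 23.9
eef_pos: [0.4752, -0.2359, 0.2477]
eef_rot: [-0.0, 0.991, -0.136, -0.0]
wrist_force: [1.9, 4.3, 1.8]
opening: 0.032
grasp_force: 60.2
[ 0.97991286 -0.34782889  0.51384261] -1.8445994352317885
```

```bash
python3 -m pendant '[[[0,0,0,0,0,0,-0.08],[0,0,0,0,0,0,-0.14],[0,0,0,-10,0,0,-0.14],[0,0,0,-40,0,0,-0.14],[0,0,0,-70,0,0,-0.14]]]'
python3 -m pendant '[[[0,-40,-40,0,0,0,0],[0,-40,-70,0,0,0,0],[0,-40,-70,0,0,0,0],[0,-40,-70,0,0,0,0]]]'
python3 - <<'E'
from h import *
P,im=snap("wrist","w9");p,M=P;print(p,M.round(3))
c=np.array([.4757,-.2357,.0355]);print(proj("wrist",c,P))
r=rect(cv2.cvtColor(im,6),P,c,-.04);cv2.imwrite("pics/lk3.png",r)
b=cv2.GaussianBlur(r,(0,0),3)
gx=cv2.Sobel(b,5,1,0,ksize=5)[80:170,80:170];gy=cv2.Sobel(b,5,0,1,ksize=5)[80:170,80:170]
J=np.array([[ (gx*gx).sum(),(gx*gy).sum()],[(gx*gy).sum(),(gy*gy).sum()]]);w,v=np.linalg.eigh(J);print(w,v[:,1])
print(r[::16,::16])
q=ctrl.get_obs()["q"];print(q)
E
```

```text
time_s: 24.32
eef_pos: [0.4744, -0.2363, 0.3177]
eef_rot: [-0.0, 0.998, -0.068, -0.002]
wrist_force: [1.1, -0.5, -0.4]
opening: 0.031
grasp_force: 58.7
time_s: 24.65
eef_pos: [0.4446, -0.1603, 0.3186]
eef_rot: [0.001, 0.998, -0.067, 0.0]
wrist_force: [-0.0, 0.1, -1.2]
opening: 0.032
grasp_force: 58.7
[ 0.44455349 -0.16030571  0.31856139] [[ 0.991 -0.134  0.001]
 [-0.134 -0.991 -0.002]
 [ 0.001  0.002 -1.   ]]
(np.float64(423.5554543162307), np.float64(174.32943729257445))
[4.4352015e+06 1.6577695e+09] [-0.9997635   0.02174784]
[[217 225 220 220 223 219 222 219 220 220 218 217 215 207 206 206]
 [142 123 108 116 123 110 126 117 108 126 115 119 124 111 124 119]
 [240 239 238 237 238 238 240 239 237 239 237 226 239 238 239 239]
 [240 238 237 237 238 145 103 132 160 142 144 238 213 238 238 237]
 [241 237 238 240 108 170 107 114 171 122 176 120 236 157 236 238]
 [238 238 240 111 171 171 114 108 173 115 174 176 113 240 180 238]
 [238 238 209 162 170 168 119 108 174 127 170 176 175 181 178 239]
 [238 238 148 170 173 169 120 102 175 129 166 174 178 118 229 177]
 [239 236 114 172 169 163 122  97 177 131 162 174 177  98 239 141]
 [239 237 142 172 170 162 124  88 176 129 160 170 178 105 231 150]
 [240 236 194 168 167 163 127  94 175 138 157 166 176 161 175 204]
 [238 237 238 106 165 160 125  92 177 131 155 164 119 240 104 236]
 [236 237 236 233 129 157 122  90 178 129 151 130 215 185 173 237]
 [240 237 238 233 237 132 113  95 177 124  90 236 218 125 239 238]
 [239 238 238 238 233 237 239 235 233 237 239 142 217 239 238 238]
 [237 236 237 238 238 237 237 213 178 176 204 239 238 238 238 237]]
[-5.98981122e-01  5.15855681e-02  1.93675634e+00 -1.31084002e-03
  1.15071965e+00  1.10702715e+00]
```

Run:
```python
from h import *
T=SC+n*.0018+[0,0,.019+.2174+.035];print(tool(T))
```

```text
[  39.4 -211.8   46.9]
```

```bash
python3 -m pendant '[[[0,8,-40,0,0,0,0.217],[0,16,-80,0,0,0,0.217],[0,24,-120,10,0,0,0.217],[0,32,-160,25,0,0,0.217],[0,39,-195,40,0,0,0.217]]]'
python3 -m pendant '[[[0,3.6,-16.3,7,0,0,0],[0,3.6,-16.3,7,0,0,0],[0,3.6,-16.3,7,0,0,0]]]'
python3 - <<'E'
from h import *
P,im=snap("wrist","w10");p,M=P;print(p,M.round(3),sf(p),sf(p+M@[0,.001,.2174]))
for n_ in("key","stand_groove"):
  for d in ctrl.boxes_of("wrist",n_)[:2]:
    px=np.array(d["point"])*[640,480];print(n_,px,d["confidence"],sf(at("wrist",px,.019,P)))
# groove profile: sample across n at g=+40 (toward camera)
for gg in(.03,.045):
  v=[]
  for a in range(-34,35,2):
    u,w=proj("wrist",SC+n*a/1e3+g*gg+[0,0,.038],P);v.append(int(im[int(round(w)),int(round(u))].mean()))
  print(v)
E
```

```text
time_s: 25.12
eef_pos: [0.5097, 0.0211, 0.2811]
eef_rot: [0.0, 0.984, -0.176, 0.002]
wrist_force: [0.9, -1.3, -0.6]
opening: 0.035
grasp_force: 58.7
time_s: 25.37
eef_pos: [0.5176, 0.0345, 0.2728]
eef_rot: [0.001, 0.985, -0.175, -0.0]
wrist_force: [-0.5, -0.6, 0.1]
opening: 0.037
grasp_force: 58.8
[0.51762573 0.03454414 0.27279004] [[ 0.939 -0.344 -0.001]
 [-0.344 -0.939 -0.001]
 [-0.     0.001 -1.   ]] [ -4.5   7.6 272.8] [-5.7  7.6 55.4]
key [324.416 272.592] 0.88 [ -6.  -12.3  19. ]
stand_groove [310.208 207.6  ] 0.71 [ 2.8 29.9 19. ]
[44, 42, 37, 102, 154, 180, 174, 179, 188, 195, 153, 124, 120, 100, 87, 127, 126, 113, 108, 125, 115, 108, 62, 83, 95, 101, 103, 107, 102, 101, 103, 98, 95, 72, 40]
[44, 44, 51, 95, 145, 181, 178, 175, 175, 186, 199, 201, 123, 111, 86, 112, 111, 109, 108, 112, 108, 104, 62, 91, 100, 107, 106, 109, 107, 104, 102, 105, 86, 73, 35]
```

```bash
python3 -m pendant '[[[0,-7,-6.5,0,0,0,0],[0,-7,-6.5,10,0,0,0],[0,-7,-6.5,20,0,0,0],[0,-7,-6.5,28,0,0,0],[0,-7,-6.5,28,0,0,0]]]'
python3 -m pendant '[[[0,0,0,3,0,0,0],[0,0,0,5,0,0,0],[0,0,0,5,0,0,0]]]'
python3 - <<'E'
from h import *
p,M=pose();print(sf(p),sf(p+M@[0,.001,.2174]))
E
```

```text
time_s: 25.93
eef_pos: [0.5113, 0.0433, 0.2427]
eef_rot: [0.0, 0.985, -0.175, -0.002]
wrist_force: [-0.6, 0.9, -0.7]
opening: 0.034
grasp_force: 58.7
time_s: 26.18
eef_pos: [0.5125, 0.0433, 0.2398]
eef_rot: [0.0, 0.985, -0.175, -0.0]
wrist_force: [-0.6, -0.3, -1.1]
opening: 0.033
grasp_force: 58.7
[ 2.000e+00 -2.000e-01  2.398e+02] [ 1.  -0.3 22.4]
```

```bash
python3 -m pendant '[[[0,0,0,1.5,0,0,0],[0,0,0,2.5,0,0,0],[0.1,0,0,2.5,0,0,0],[0.2,0,0,2.5,0,0,0],[0.3,0,0,2.5,0,0,0]]]'
python3 -m pendant '[[[0.5,0,0,0,0,0,0],[0.7,0,0,0,0,0,0],[1,0,0,0,0,0,0],[1,0,0,0,0,0,0],[1,0,0,0,0,0,0]]]'
python3 -m pendant '[[[1,0,0,0,0,0,0],[1,0,0,0,0,0,0],[1,0,0,0,0,0,0],[1,0,0,0,0,0,0]]]'
python3 -m pendant '[[[1,0,0,-20,0,0,0],[1,0,0,-50,0,0,0],[1,0,0,-90,0,0,0],[1,-40,0,-120,0,0,0],[1,-60,0,-120,0,0,0]]]'
python3 -m pendant '[[[1,0,0,0,0,0,0],[1,0,0,0,0,0,0]]]'
python3 - <<'E'
from h import *
P,im=snap("wrist","w11")
for c in("wrist","scene","side"):
  if c!="wrist":ctrl.camera(c)
  for d in ctrl.boxes_of(c,"key")[:2]:
    px=np.array(d["point"])*[640,480];print(c,px.round(1),round(d["confidence"],2),sf(at(c,px,.050,P)))
  for s in(-1,1):
    print([np.round(proj(c,SC+n*s*a/1e3+g*k/1e3+[0,0,z/1e3],P)).astype(int).tolist() for a,k,z in((10,-15,42),(27,-15,63.5),(27,15,63.5),(10,15,42))])
h=cv2.cvtColor(im,41)
m=((h[...,0]>20)&(h[...,0]<30)&(h[...,1]>165)&(h[...,2]>60)).astype(np.uint8)
k,l,s,c=cv2.connectedComponentsWithStats(m);i=np.argsort(-s[1:,4])[:3]+1;print(s[i],c[i].round())
E
```

```text
time_s: 26.6
eef_pos: [0.5127, 0.0434, 0.2379]
eef_rot: [-0.0, 0.985, -0.175, 0.0]
wrist_force: [-0.3, 1.2, -0.2]
opening: 0.299
grasp_force: 0.0
time_s: 27.02
eef_pos: [0.5126, 0.0434, 0.2377]
eef_rot: [0.0, 0.985, -0.175, 0.0]
wrist_force: [0.5, 0.6, 1.0]
opening: 0.979
grasp_force: 0.0
time_s: 27.35
eef_pos: [0.5125, 0.0434, 0.2376]
eef_rot: [0.0, 0.985, -0.175, -0.0]
wrist_force: [-0.2, 0.2, -0.4]
opening: 0.995
grasp_force: 0.0
time_s: 27.77
eef_pos: [0.4573, 0.0639, 0.3626]
eef_rot: [-0.0, 0.984, -0.176, 0.004]
wrist_force: [0.3, 0.5, 0.4]
opening: 1.001
grasp_force: 0.0
time_s: 27.93
eef_pos: [0.4556, 0.0645, 0.3584]
eef_rot: [-0.0, 0.985, -0.175, 0.001]
wrist_force: [0.8, 0.6, 0.4]
opening: 1.0
grasp_force: 0.0
wrist [321.8 139.1] 0.68 [ 3.2  3.1 50. ]
[[339, 163], [364, 165], [365, 123], [339, 124]]
[[313, 163], [288, 165], [288, 123], [313, 124]]
scene [294.  240.2] 0.65 [ 2.9 -5.8 50. ]
[[290, 247], [290, 246], [303, 245], [303, 246]]
[[290, 240], [290, 229], [302, 228], [303, 240]]
side [375.5 245.1] 0.7 [-11.2  -4.4  50. ]
[[380, 250], [384, 237], [370, 232], [366, 246]]
[[376, 256], [373, 253], [359, 248], [362, 251]]
[] []
```

Run:
```python
from h import *
P=pose();im=cv2.imread("pics/w11.png")
for r in(115,135,150,165):print(r,[f"{c}:{','.join(map(str,im[r,c]))}" for c in range(288,366,4)])
for nn in(-2.5,0,1,3.5):print(nn,[np.round(proj("wrist",SC+n*nn/1e3+g*k/1e3+[0,0,.074],P),1).tolist() for k in(-15,15)])
```

```text
115 ['288:111,163,207', '292:127,187,232', '296:132,191,235', '300:133,194,237', '304:131,193,236', '308:125,180,226', '312:66,99,128', '316:135,196,237', '320:143,209,237', '324:144,212,238', '328:130,193,237', '332:71,105,136', '336:96,144,183', '340:142,210,238', '344:138,204,236', '348:132,194,236', '352:120,178,225', '356:122,177,223', '360:92,140,177', '364:50,68,88']
135 ['288:94,143,184', '292:114,169,217', '296:116,172,220', '300:121,178,225', '304:125,182,228', '308:119,178,226', '312:57,86,110', '316:75,108,141', '320:91,181,199', '324:112,234,236', '328:122,177,223', '332:90,132,169', '336:91,137,180', '340:142,209,237', '344:139,204,237', '348:133,195,237', '352:129,190,233', '356:123,181,226', '360:99,143,182', '364:54,79,100']
150 ['288:64,91,117', '292:69,100,129', '296:66,99,129', '300:75,109,139', '304:121,179,225', '308:119,177,224', '312:73,109,140', '316:78,110,143', '320:76,156,202', '324:100,220,238', '328:121,174,222', '332:92,132,169', '336:89,133,174', '340:139,204,236', '344:143,208,238', '348:134,198,235', '352:129,189,233', '356:126,188,233', '360:98,143,181', '364:51,74,95']
165 ['288:57,83,109', '292:68,99,128', '296:67,100,129', '300:72,105,133', '304:69,102,131', '308:66,102,129', '312:54,82,104', '316:132,196,238', '320:139,205,237', '324:132,197,237', '328:134,199,237', '332:76,110,141', '336:89,135,171', '340:140,205,237', '344:138,206,235', '348:133,198,236', '352:127,187,232', '356:127,188,233', '360:92,139,177', '364:56,77,97']
-2.5 [[329.1, 166.6], [329.2, 122.4]]
0 [[325.4, 166.6], [325.4, 122.4]]
1 [[323.9, 166.6], [323.9, 122.4]]
3.5 [[320.2, 166.6], [320.2, 122.4]]
```

```bash
python3 -c '
from bench import ctrl
print(ctrl.get_obs()["time_s"],ctrl.hand_in())'
```

```text
the job is handed in; nothing more can be done
28.2333 None
```

The hatch is shut, the lock is turned clockwise to its stop, and the key stands on end in the stand's groove; I handed the job in at 28.2 s. It stands upright rather than leaning, which I read from camera pixel values because my picture views were used up.

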